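# Check the plug of a memory stick under a loupe

## Task

Pick the dark memory stick out of the blue parts bin and lay it flat in the middle of the round white viewing disc. Then take the loupe off its rest by the handle and hold it level above the stick: the metal plug under the middle of the lens, the lens at the height of the middle of the red ring on the focus post. Finish while still holding the loupe still there in the air, touching nothing with it, and leave the red ring and the other things as they are.

Things in the scene. Friction and masses are not known exactly. Their poses are not given: they have to be found in the camera images.
- parts_bin: Open blue bin, fixed, 250 (x) x 150 (y) x 35 mm high, walls 4 mm (with a thin rim outside), floor 4 mm thick. Origin: centre of the underside. The memory stick, an eraser and a red marker lie on its floor, in any order along its x.
- usb_stick: Dark memory stick lying flat, 17 (x) x 53 (y) x 8 mm (z), 11 g. Origin: centre of the underside. The metal plug is its -y end. Grip it across x (17 mm) at its middle.
- usb_plug (a point): Centre of the stick's metal plug, 20 mm from the stick's middle toward its plug end, at mid-thickness.
- station: Inspection station, fixed: round grey base of 120 mm diameter, 8 mm thick, with a white disc of 92 mm diameter on it, and a steel post (10 mm thick, to 141 mm above the table) on a lug at the base's own x = +70, y = -70 mm. Origin: centre of the underside, z up.
- disc_centre (a point): Centre of the white viewing disc, on its upper face, 10 mm above the table.
- focus_mark (a point): Middle (in height) of the red ring on the focus post, on the post's axis. The ring is 22 mm across, 12 mm high; it slides on the post with about 4 N friction and stands 70 to 105 mm above the table. It marks the height for the lens.
- loupe: Hand loupe, about 80 g, lying level on its rest: black bar handle 100 (x) x 18 (y) x 14 mm (z), short steel neck, round clear lens, 66 mm over its 8 mm thick frame. Origin: middle of the handle, 41 mm above the table on the rest; x points to the lens, z up. It balances 20 to 30 mm from the origin toward the lens; grip across y (18 mm) at the origin.
- loupe_lens (a point): Centre of the loupe's lens (mid-thickness), 96 mm from the middle of the handle along the loupe's x.
- loupe_rest: Rest of the loupe, fixed: black base 112 (x) x 46 (y) x 6 mm, two aluminium saddles 9 mm thick at x = -42 and +42 mm, which carry the handle 34 mm above the table, with lips on both sides of the handle (4 mm of play in all) to 42 mm; 75 mm free between the saddles. Origin: centre of the underside. Lift the loupe straight up.
- eraser: Blue and white eraser, 21 (x) x 44 (y) x 13 mm, loose in the bin. Origin: centre of the underside.
- red_marker: Red and white marker pen, 13 (x) x 109 (y) x 14 mm, loose in the bin. Origin: centre of the underside.
- sediment_dish: Open glass dish with sediment, 64 mm diameter, 24 mm high, loose on the table in front of the station. Origin: centre of the underside.
- dropper_bottle: Amber dropper bottle, 33 mm wide, 107 mm high, loose on the table behind the loupe. Origin: centre of the underside.

How it is judged (in metres and radians):
On the way, in this order (a step that is already met when the one before it is completed fails the run):
1. the memory stick lies flat and released on the white disc, its middle within 30 mm of the disc's centre (horizontal distance between usb_stick and disc_centre below 0.03 m and z of usb_stick in the frame of disc_centre between -0.004 and 0.005 m and angle between usb_stick's own z axis and vertical below 0.12 rad and contact force between the fingers and usb_stick below 0.1 N and linear speed of usb_stick below 0.02 m/s), for 0.3 s.
2. the loupe is lifted off its rest in the fingers (contact force between the fingers and loupe above 1 N and height (world z) of loupe above 0.06 m and contact force between loupe and loupe_rest below 0.05 N), for 0.2 s.
At the end, for the whole second after the job is handed in: Loupe held still in the fingers in the air, touching nothing else, level within 0.1 rad; lens centre within 12 mm of the plug (from above) and 8 mm of the red ring's mid-height; stick flat on the disc within 30 mm of its centre. Moved: ring under 5, eraser, marker 40, dish, bottle 30 mm (all of step 1 and horizontal distance between loupe_lens and usb_plug below 0.012 m and z of loupe_lens in the frame of focus_mark between -0.008 and 0.008 m and angle between loupe's own z axis and vertical below 0.1 rad and linear speed of loupe below 0.02 m/s and angular speed of loupe below 0.1 rad/s and contact force between the fingers and loupe above 1 N and contact force between loupe and station below 0.05 N and contact force between loupe and usb_stick below 0.05 N and contact force between loupe and loupe_rest below 0.05 N and contact force between loupe and parts_bin below 0.05 N and contact force between loupe and sediment_dish below 0.05 N and contact force between loupe and dropper_bottle below 0.05 N and distance of each of eraser, red_marker from where it was at the start of the episode below 0.04 m and distance of each of sediment_dish, dropper_bottle from where it was at the start of the episode below 0.03 m and distance of focus_mark from where it was at the start of the episode below 0.005 m); the arm keeps its last pose, push and grip.
It fails at once if the red focus ring is shifted by more than 5 mm (distance of focus_mark from where it was at the start of the episode above 0.005 m).
It fails at once if the dish or the dropper bottle is moved by more than 30 mm or tipped (distance of any of sediment_dish, dropper_bottle from where it was at the start of the episode above 0.03 m or angle between any of sediment_dish, dropper_bottle's own z axis and vertical above 0.5 rad).
It fails at once if the eraser or the marker is moved by more than 40 mm (distance of any of eraser, red_marker from where it was at the start of the episode above 0.04 m).
It fails at once if the loupe is turned over (angle between loupe's own z axis and vertical above 1.2 rad).
It also fails if it takes over 58 s, if anything falls off the work surface, if the arm or the gripper's body presses on something with over 40 N, if the wrist force passes 120 N, or if a joint passes its speed limit or range.

## Robot

A 6-joint arm with a two-finger parallel gripper is mounted at the origin on a cart in front of the work surface, level with it; the furniture and walls round the work are solid. World frame = base frame: x ahead of the robot, y to its left, z up, the work surface at z = 0. Lengths are in mm, angles in rad, forces in N, time in s.
With the tool pointing down it reaches from about 275 to 750 mm from the base axis. Payload 10.2 kg.
Tool frame: the origin (TCP) lies at the very end of the fingers, on their centre line; the grasp point (between the pads) lies 19 mm behind it; z points along the fingers, y is the line along which they close (so a half turn about z gives the same grasp; the last joint's range is limited). The gripper opens to 85 mm and grips with 20 to 120 N. Pads are 22 mm wide; open, the fingers measure 114 mm over their backs; the gripper's body (76 mm by 85 mm) begins 54 mm behind the grasp point. The pads swing forward as they close: fully open they stand 13 mm farther back than shut.
Start: joints at [0.919, 0.313, 1.498, -0, 1.331, -0.223], TCP at [218.297, 477.47, 231.294] pointing down, gripper open.
Joint ranges: [-2.94, 2.94], [-0.97, 2.17], [0.19, 2.56], [-1.23, 4.37], [0.02, 3.11], [-2.88, 2.88]. Speed limits (rad/s): [2.39, 2.39, 3.01, 3.14, 3.14, 3.14].

## Interface

Orientations are given as a unit quaternion [w, x, y, z].
In Python, from rig import ctrl gives the robot as it stands.
- The arm moves only by the tool step_arm, never from a script. Its argument "increments" is a list of rows, each a list of 3 entries, a list of its own where there are three numbers: the shift along the tool's x, y, z in cm, then the turn, a rotation vector about the tool's x, y, z in degrees, then the opening in per cent of the stroke, from 0 (shut) to 100 (fully open). A call has 1 to 8 rows; each row is the pose to reach, as a shift and turn from the pose commanded when the call began, along the tool's axes at that moment; what a row does not reach only later rows make up. A row lasts 1/8 s, in which the tool goes at most 62.5 mm and 10.7 degrees, less where a joint would pass 70% of its speed; a pose out of reach is approached as far as the arm can. A call with a gripper value outside its range is refused whole. The fingers move at their own pace and stop on an object; "squeeze" is the grip in N (left out, the last holds). Time passes only in rows, so rows that repeat a pose let the fingers close. It gives the time, the measured TCP pose, the force, the opening and the grip force at its end, in the units of the state.
- ctrl.sense(): the state, without advancing time (a new reading comes with each control period).
- ctrl.capture(name): name is "scene" or "top" or "wrist"; returns a dict with "img" (420x560x3 uint8, red, green, blue), "fx", "fy", "cx", "cy" (pixels), "k1" (the pictures are not rectified: a ray, as slopes to the right and down, at radius r is drawn at 1 + k1 r^2 times it, then the intrinsics apply), "extrinsics" (4x4, takes a point from camera to world coordinates). Camera axes: x right, y down, z forward; pixel columns grow to the right and rows downward; lengths in mm; the calibration is good to about 2 mm. A picture is of the moment at which its call begins. There is no depth.
- ctrl.finish_job(): hands the job in; it is judged then, once.
The state is a dict: "time_s": time; "joints": joint angles; "dq": joint speeds; "tau": joint torques, N m; "eef_pos": TCP position; "ee_rot": TCP orientation; "force": force on the tool from outside, world axes, zero at the start; "wrist_torque": the same for the moment, N m; "grip_width": opening from 0.0 (shut) to 1.0 (fully open); "grip_force": force on a finger pad.
Only numpy, scipy, OpenCV 4.12 (cv2) and the standard library are available. Lean on these libraries where they do the work, as an engineer would, in place of code of your own. Each camera call takes 0.05 s, during which the arm holds its last target. There are 200 camera calls.

## Working session

There is one attempt and no reset: what is moved stays moved. The work goes in short steps, Python scripts to look and compute and a tool call to move; the robot and the scene stay as the last step left them, time stands still between calls to the robot, and variables do not carry over. Pictures are saved under pics/ and viewed, at most 10 in all, crops included, and the job is handed in when it is done.

Besides the shell and the picture viewer there is one more tool, called after ">>>" by a JSON object that holds its "fn" and its "kwargs", one argument or row to a line. step_arm: Moves the arm, as the interface text tells. Its arguments: {"type":"object","properties":{"increments":{"type":"array"},"squeeze":{"type":"number"}},"required":["increments"]}

```bash
mkdir -p pics; cat > h.py <<'E'
import numpy as np, cv2, json
from rig import ctrl
from scipy.spatial.transform import Rotation as R
def snap(n,f):
    c=ctrl.capture(n); cv2.imwrite(f'pics/{f}.png',c['img'][:,:,::-1]); np.save(f'pics/{f}.npy',{k:c[k] for k in c},allow_pickle=True); return c
def load(f): return np.load(f'pics/{f}.npy',allow_pickle=True).item()
def pt(c,u,v,z):
    d=np.array([(u-c['cx'])/c['fx'],(v-c['cy'])/c['fy']]); s=d.copy()
    for _ in range(20): s=d/(1+c['k1']*(s@s))
    E=np.array(c['extrinsics']); r=E[:3,:3]@[*s,1]; o=E[:3,3]
    return o+r*(z-o[2])/r[2]
def proj(c,p):
    E=np.array(c['extrinsics']); q=E[:3,:3].T@(np.array(p)-E[:3,3]); s=q[:2]/q[2]; s=s*(1+c['k1']*(s@s))
    return np.array([s[0]*c['fx']+c['cx'],s[1]*c['fy']+c['cy']])
def go(p,yaw=None):
    "tool-frame shift (cm) and turn(deg) to reach world TCP p pointing down with tool y axis at yaw(deg) mod 180"
    s=ctrl.sense(); w=s['ee_rot']; r=R.from_quat([w[1],w[2],w[3],w[0]]); M=r.as_matrix()
    out=M.T@(np.array(p)-s['eef_pos'])/10
    rv=np.zeros(3)
    if yaw is not None:
        cands=[]
        for a in (yaw,yaw+180):
            a=np.radians(a); y=np.array([np.cos(a),np.sin(a),0]); z=np.array([0,0,-1.]); T=np.c_[np.cross(y,z),y,z]
            cands.append(R.from_matrix(M.T@T).as_rotvec(degrees=True))
        rv=min(cands,key=np.linalg.norm)
        print('alts',[np.round(c,1) for c in cands])
    print('shift',np.round(out,2),'turn',np.round(rv,1),'tool y yaw',np.degrees(np.arctan2(M[1,1],M[0,1])).round(1))
E
python3 - <<'E'
from h import *
for n in('scene','top'):
    c=snap(n,n+'0'); print(n,c['fx'],c['cx'],c['cy'],c['k1'],np.round(c['extrinsics'],3).tolist())
a=cv2.imread('pics/top0.png'); cv2.imwrite('pics/top0b.png',cv2.resize(a,(800,600),interpolation=cv2.INTER_CUBIC))
print(ctrl.sense())
E
```

```text
scene 391.1251875145031 283.4302075688361 200.30849482425825 -0.038494795205233204 [[0.508, -0.451, 0.734, -139.409], [-0.861, -0.248, 0.444, -466.142], [-0.018, -0.857, -0.515, 552.236], [0.0, 0.0, 0.0, 1.0]]
top 546.436231989807 276.34942809618997 218.4066388188634 -0.01775060923629607 [[0.005, -0.977, 0.214, 255.674], [-1.0, -0.005, -0.001, -49.495], [0.002, -0.214, -0.977, 1367.787], [0.0, 0.0, 0.0, 1.0]]
{'time_s': 0.1, 'joints': array([ 9.18584265e-01,  3.13411676e-01,  1.49834770e+00, -1.44050228e-05,
        1.33100820e+00, -2.23413686e-01]), 'dq': array([ 0.00011791, -0.00066102, -0.00113646,  0.00041899,  0.00054479,
       -0.00016434]), 'tau': array([ 1.53170855e-03, -4.12907052e+01, -2.60141069e+01, -1.94549266e-04,
        3.04886271e-03,  3.22801114e-06]), 'eef_pos': array([218.16318058, 477.27501606, 230.7883332 ]), 'ee_rot': array([-2.42723758e-04,  2.12758699e-01,  9.77104596e-01, -5.35017304e-04]), 'force': array([ 0.25907864,  0.68274826, -0.40347864]), 'wrist_torque': array([ 0.03524038,  0.03211605, -0.01608759]), 'grip_force': 0.0, 'grip_width': 0.9962201828074266}
```

View pics/top0b.png

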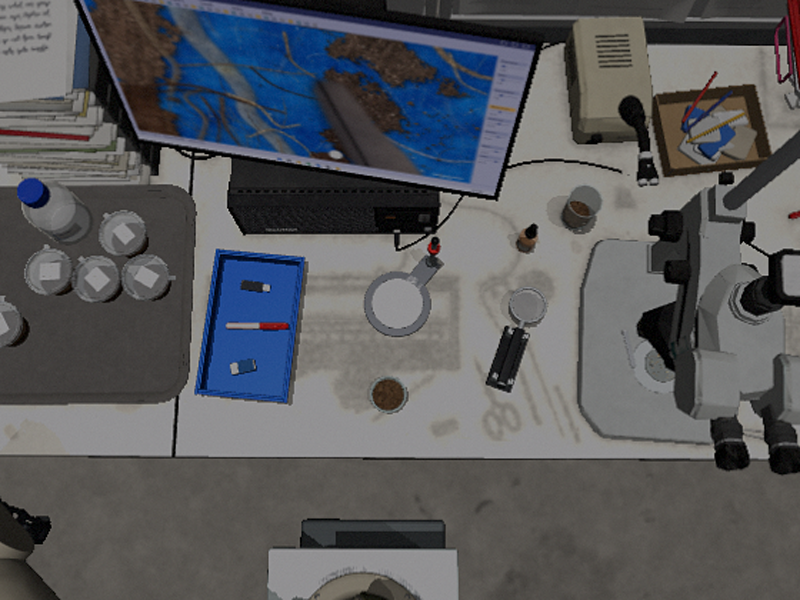

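View pics/scene0.png

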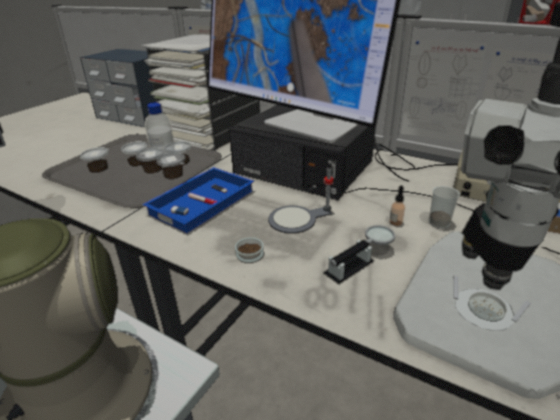

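The top view shows the bin at left with, from top to bottom, the stick (255,286, plug to the right), marker (258,326) and eraser (243,366). The disc is at (397,304), the ring at (434,250), the loupe at (508,357) with its lens at (527,306), the dish at (388,394) and the bottle at (528,238). I'll enlarge it to read positions.

```bash
python3 - <<'E'
import cv2
a=cv2.imread('pics/top0.png')
b=cv2.resize(a[160:300,130:400],None,fx=2.96,fy=2.96,interpolation=cv2.INTER_CUBIC)
cv2.imwrite('pics/topc.png',b)
a=cv2.imread('pics/scene0.png')
cv2.imwrite('pics/scc.png',cv2.resize(a[140:290,240:440],None,fx=4,fy=4,interpolation=cv2.INTER_CUBIC))
E
```

```text
(no output)
```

View pics/topc.png

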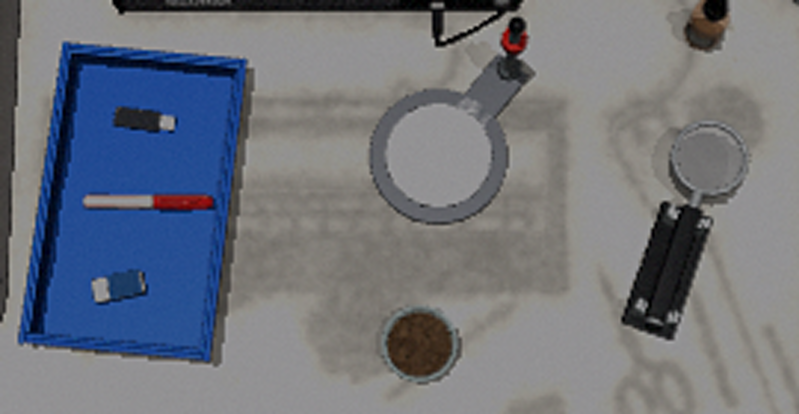

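View pics/scc.png

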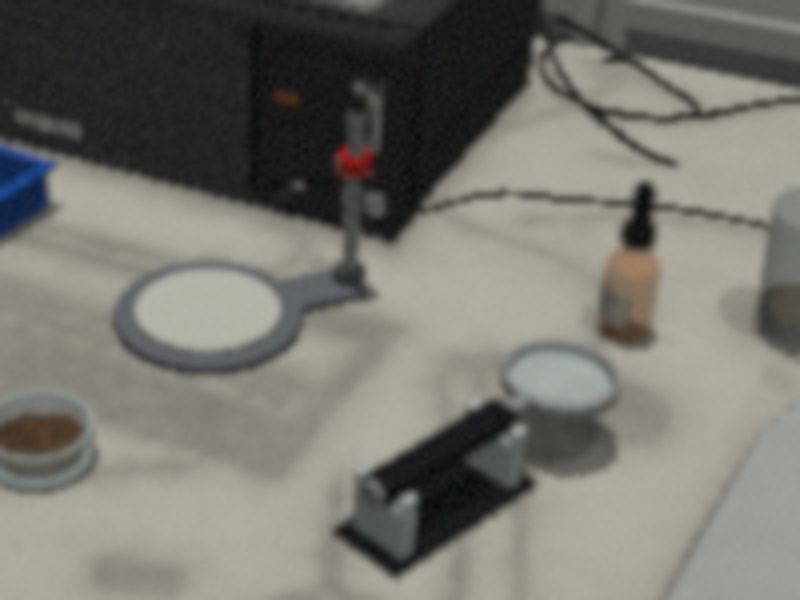

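Top crop: stick from (115,119) to the plug end at (176,124), disc centre (439,155), ring (515,39), lens (709,160), rest base centre about (668,270). Scene crop: ring centre (354,162), post foot (349,275).

```bash
python3 - <<'E'
from h import *
t=load('top0'); s=load('scene0')
T=lambda u,v,z:pt(t,130+(u+.5)/2.96-.5,160+(v+.5)/2.96-.5,z)
S=lambda u,v,z:pt(s,240+(u+.5)/4-.5,140+(v+.5)/4-.5,z)
P=lambda n,p:print(n,np.round(p,1))
a,b=T(115,119,8),T(176,124,8); P('stick ends',[a,b]); P('len',np.linalg.norm(a-b)); P('mid',(a+b)/2); d=b-a; P('plugdir',np.degrees(np.arctan2(d[1],d[0])))
P('marker',[T(84,202,11),T(214,202,11)])
P('disc',T(439,155,10)); P('disc sc',S(209,308,10)); P('disc edges',[T(384,155,10),T(494,155,10)])
P('base',T(439,155,8)); P('post top',T(517,24,141))
P('lens',T(709,159,45)); P('lens sc',S(560,379,45))
P('handle ends',[T(693,208,48),T(657,320,48)])
P('base rest c',[T(x,y,6) for x,y in((623,323),(671,340),(713,210),(662,202))])
P('dish',T(421,344,12));P('bottle',T(705,40,10))
P('bin',[T(x,y,35) for x,y in((64,43),(246,60),(210,362),(20,344))])
# ring triangulation
def ray(c,f,u,v): p=f(u,v,0);q=f(u,v,200);return p,(q-p)/np.linalg.norm(q-p)
p,d=ray(t,T,515,39);q,e=ray(s,S,354,162)
x=np.linalg.lstsq(np.c_[d,-e],q-p,rcond=None)[0]; P('ring',[p+d*x[0],q+e*x[1]])
p,d=ray(t,T,709,159);q,e=ray(s,S,560,379)
x=np.linalg.lstsq(np.c_[d,-e],q-p,rcond=None)[0]; P('lens tri',[p+d*x[0],q+e*x[1]])
E
```

```text
stick ends [[600.4 225.7   8. ]
 [596.2 172.6   8. ]]
len 53.3
mid [598.3 199.2   8. ]
plugdir -94.5
marker [[526.3 248.2  11. ]
 [526.9 136.9  11. ]]
disc [569.5 -55.4  10. ]
disc sc [574.7 -58.   10. ]
disc edges [[ 569.2   -8.    10. ]
 [ 569.7 -102.8   10. ]]
base [569.9 -55.4   8. ]
post top [ 646.1 -116.2  141. ]
lens [ 559.2 -281.9   45. ]
lens sc [ 560.2 -287.2   45. ]
handle ends [[ 516.6 -266.8   48. ]
 [ 422.9 -234.5   48. ]]
base rest c [[ 425.5 -211.6    6. ]
 [ 411.3 -251.8    6. ]
 [ 523.2 -290.8    6. ]
 [ 530.  -247.2    6. ]]
dish [406.2 -41.   12. ]
bottle [ 674.2 -288.    10. ]
bin [[660.7 267.3  35. ]
 [646.3 110.5  35. ]
 [387.9 132.4  35. ]
 [401.7 289.8  35. ]]
ring [[ 648.2 -117.    94.1]
 [ 649.6 -119.5   94.6]]
lens tri [[ 559.7 -282.4   42.6]
 [ 561.8 -286.8   43.9]]
```

```bash
python3 - <<'E'
from h import *
go((598,199,170),-4.5)
E
```

```text
alts [array([-0.1,  0. , 69.9]), array([-0.000e+00, -1.000e-01, -1.101e+02])]
shift [-46.12  -9.51   6.08] turn [-0.1  0.  69.9] tool y yaw 65.4
```

>>> {"fn": "step_arm", "kwargs": {
  "increments": [
    [[-5,-1,0],[0,0,7],60],
    [[-11,-2.3,1],[0,0,16],60],
    [[-17,-3.5,2],[0,0,26],60],
    [[-23,-4.8,3],[0,0,35],60],
    [[-29,-6,4],[0,0,44],60],
    [[-35,-7.2,5],[0,0,53],60],
    [[-41,-8.5,5.5],[0,0,62],60],
    [[-46.1,-9.5,6],[0,0,70],60]
  ]
}}

```text
time_s: 1.1
eef_pos: [599.5, 197.6, 170.6]
ee_rot: [-0.0, 0.737, 0.676, -0.0]
force: [0.1, 1.0, -0.1]
grip_width: 0.6
grip_force: 0.0
```

```bash
python3 - <<'E'
from h import *
c=snap('wrist','w1'); print(ctrl.sense()['eef_pos'],ctrl.sense()['dq'],np.round(c['extrinsics'],3).tolist(),proj(c,(598,199,12)))
go((598,199,60),-4.5)
E
```

```text
[603.05500297 193.5132048  169.35703525] [ 0.04918031 -0.04393606  0.09071611  0.0053109  -0.03737752 -0.11315393] [[0.996, -0.082, -0.028, 606.657], [-0.086, -0.948, -0.307, 275.447], [-0.001, 0.308, -0.951, 312.993], [0.0, 0.0, 0.0, 1.0]] [283.00674821 183.58845982]
alts [array([ 0. ,  0.1, -0.9]), array([ 1.000e-01, -0.000e+00,  1.791e+02])]
shift [ 0.52 -0.56 10.93] turn [ 0.   0.1 -0.9] tool y yaw -5.4
```

View pics/w1.png

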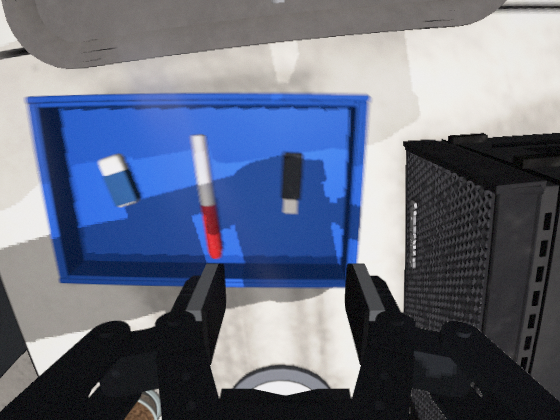

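The wrist view shows the stick from (292,153) to the plug end (290,214), between the marker on its left and the bin's right wall.

```bash
python3 - <<'E'
from h import *
c=load('w1')
a,b=pt(c,292,152,9),pt(c,290,214,9); d=b-a
print(a,b,(a+b)/2,np.linalg.norm(d),np.degrees(np.arctan2(d[1],d[0])))
print(pt(c,213,255,11),pt(c,199,136,11), 'bin inner right wall',pt(c,346,185,5),pt(c,364,185,35))
c=snap('wrist','w2'); print(ctrl.sense()['eef_pos'])
im=c['img'].astype(int)
m=(im.max(2)<60).astype(np.uint8); m[:110]=0;m[255:]=0;m[:,:240]=0;m[:,340:]=0
n,l,st,ce=cv2.connectedComponentsWithStats(m); print([ (st[i].tolist(),ce[i]) for i in range(1,n) if st[i][4]>80])
go((598,199,60),-4.5)
E
```

```text
[607.66329134 224.36885059   9.        ] [601.57260073 170.61712358   9.        ] [604.61794603 197.49298708   9.        ] 54.095699172973085 -96.46469889353924
[529.41499033 138.34002224  11.        ] [533.38179516 244.5002316   11.        ] bin inner right wall [651.65351078 191.37141651   5.        ] [661.28642255 198.38103149  35.        ]
[600.68739675 195.6791209  169.43776437]
[([275, 154, 20, 40, 746], array([284.47989276, 173.84852547]))]
alts [array([-0.1,  0.1, -0.5]), array([1.000e-01, 1.000e-01, 1.795e+02])]
shift [ 0.32 -0.28 10.94] turn [-0.1  0.1 -0.5] tool y yaw -5.0
```

```bash
python3 - <<'E'
from h import *
c=snap('wrist','w3'); print(ctrl.sense()['eef_pos'],ctrl.sense()['dq'].round(4))
im=c['img'].astype(int)
m=(im.max(2)<60).astype(np.uint8); m[:110]=0;m[255:]=0;m[:,:240]=0;m[:,340:]=0
n,l,st,ce=cv2.connectedComponentsWithStats(m); i=max(range(1,n),key=lambda i:st[i][4])
ys,xs=np.where(l==i); r=cv2.minAreaRect(np.c_[xs,ys].astype(np.float32)); bx=cv2.boxPoints(r); print(st[i],r)
W=[pt(c,u,v,11) for u,v in bx]; print(np.round(W,1)); print('body ctr',pt(c,*ce[i],11))
cv2.imwrite('pics/w3c.png',cv2.resize(im[100:300,20:400].astype(np.uint8)[:,:,::-1],None,fx=2,fy=2))
go((598,199,60),-4.5)
E
```

```text
[598.98637956 197.59653467 169.86079806] [ 0.0524 -0.0418  0.039   0.0098  0.0039 -0.0156]
[278 155  21  41 769] ((287.90478515625, 175.070556640625), (19.20905303955078, 40.49075698852539), 2.12109637260437)
[[593.6 187.5  11. ]
 [598.1 221.7  11. ]
 [613.7 219.7  11. ]
 [609.8 185.5  11. ]]
body ctr [603.66842992 203.83056427  11.        ]
alts [array([-0.1,  0. , -0.2]), array([  0. ,   0.2, 179.8])]
shift [ 0.14 -0.09 10.99] turn [-0.1  0.  -0.2] tool y yaw -4.7
```

View pics/w3c.png

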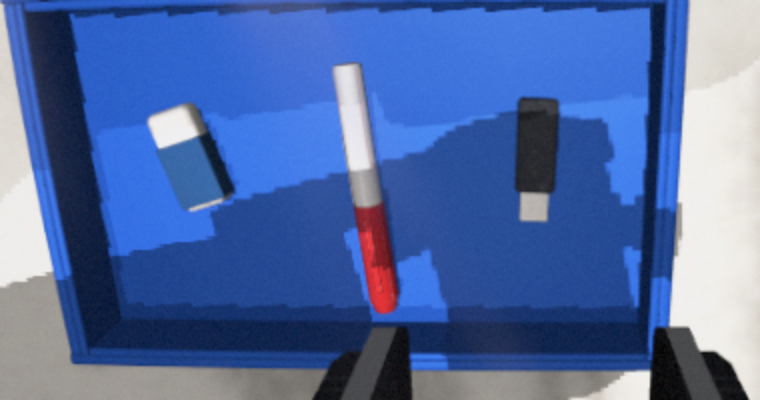

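The stick is near (602,198) with its yaw about -96°. I'll descend to it.

```bash
python3 - <<'E'
from h import *
go((602,198,6.5),-6)
E
```

```text
alts [array([-0.1,  0. ,  1.3]), array([  -0. ,   -0.2, -178.7])]
shift [ 0.07  0.33 16.34] turn [-0.1  0.   1.3] tool y yaw -4.7
```

>>> {"fn": "step_arm", "kwargs": {
  "increments": [
    [[0.05,0.3,4],[0,0,1.3],50],
    [[0.05,0.3,8],[0,0,1.3],50],
    [[0.05,0.3,11.5],[0,0,1.3],50],
    [[0.05,0.3,14],[0,0,1.3],50],
    [[0.05,0.3,15.5],[0,0,1.3],50],
    [[0.05,0.3,16.0],[0,0,1.3],50],
    [[0.05,0.3,16.0],[0,0,1.3],50],
    [[0.05,0.3,16.0],[0,0,1.3],50]
  ]
}}

```text
time_s: 2.25
eef_pos: [601.6, 199.8, 12.3]
ee_rot: [0.0, 0.742, 0.67, 0.001]
force: [-0.2, -0.3, 0.4]
grip_width: 0.503
grip_force: 0.0
```

```bash
python3 - <<'E'
from h import *
snap('wrist','w4')
go((602,198,7),-6)
s=ctrl.sense();print(s['eef_pos'],s['force'])
E
```

```text
alts [array([ 0.1, -0. ,  0.1]), array([ 0.000e+00,  1.000e-01, -1.799e+02])]
shift [-0.17  0.06  0.52] turn [ 0.1 -0.   0.1] tool y yaw -5.9
[601.5356588  199.73542771  12.21742299] [ 0.92045855 -0.30757682  0.48180223]
```

View pics/w4.png

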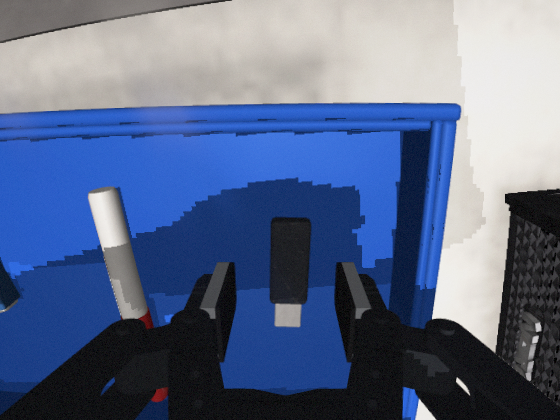

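Fingers straddle the stick: pads at u 235 and 338, stick body (290,218)–(290,302), plug end (288,327). I'll check the position along y.

```bash
python3 - <<'E'
from h import *
c=load('w4'); s=ctrl.sense(); print(s['eef_pos'])
print('tcp px',proj(c,s['eef_pos']), 'edges', proj(c,s['eef_pos']+[0,11,0]),proj(c,s['eef_pos']+[0,-11,0]))
a,b=pt(c,291,220,11),pt(c,288,327,8); print(a,b,(a+b)/2)
E
```

```text
[601.5356588  199.73542771  12.21742299]
tcp px [284.30665938 277.52655546] edges [281.60955254 254.53773375] [286.88225582 299.42879988]
[606.97811918 225.33284567  11.        ] [600.29614516 171.11460517   8.        ] [603.63713217 198.22372542   9.5       ]
```

>>> {"fn": "step_arm", "kwargs": {
  "increments": [
    [[-0.15,0.15,0.3],[0,0,0],50],
    [[-0.15,0.15,0.58],[0,0,0],50],
    [[-0.15,0.15,0.58],[0,0,0],10],
    [[-0.15,0.15,0.58],[0,0,0],10],
    [[-0.15,0.15,0.58],[0,0,0],10],
    [[-0.15,0.15,0.58],[0,0,0],10],
    [[-0.15,0.15,0.58],[0,0,0],10],
    [[-0.15,0.15,0.58],[0,0,0],10]
  ],
  "squeeze": 30
}}

```text
time_s: 3.3
eef_pos: [602.4, 198.0, 5.5]
ee_rot: [0.0, 0.742, 0.67, 0.0]
force: [0.4, -0.4, -0.0]
grip_width: 0.18
grip_force: 30.3
```

>>> {"fn": "step_arm", "kwargs": {
  "increments": [
    [[0,0,-1],[0,0,0],10],
    [[0,0,-4],[0,0,0],10],
    [[0,0,-8],[0,0,0],10],
    [[0,0,-12],[0,0,0],10],
    [[0,0,-14],[0,0,0],10],
    [[0,0,-14],[0,0,0],10]
  ]
}}

```text
time_s: 4.05
eef_pos: [603.1, 198.1, 147.5]
ee_rot: [0.001, 0.742, 0.67, 0.002]
force: [-0.5, 0.4, -0.4]
grip_width: 0.183
grip_force: 30.3
```

```bash
python3 - <<'E'
from h import *
s=ctrl.sense(); print(s['eef_pos'],s['grip_width'],s['grip_force'])
snap('wrist','w5'); snap('top','top5')
go((571,-56,146),-6); go((571,-56,146),0)
E
```

```text
[603.10617278 198.1360559  147.54579516] 0.1826667279573018 30.297253131866455
alts [array([-0.1,  0. ,  0.1]), array([-0.000e+00, -1.000e-01, -1.799e+02])]
shift [-25.58  -0.49  -0.11] turn [-0.1  0.   0.1] tool y yaw -5.9
alts [array([-0.1,  0. , -5.9]), array([0.000e+00, 1.000e-01, 1.741e+02])]
shift [-25.58  -0.49  -0.11] turn [-0.1  0.  -5.9] tool y yaw -5.9
```

View pics/w5.png

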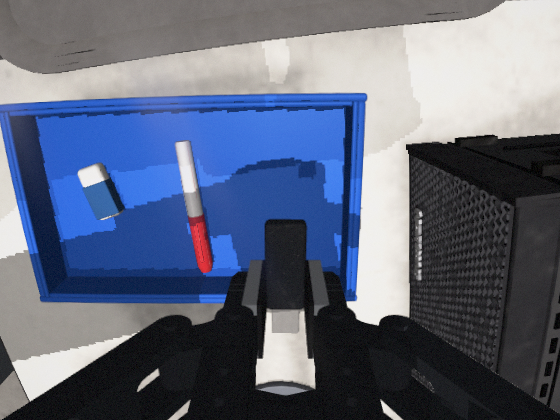

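Stick is gripped, held centrally with the plug at (286,321). I'll carry it over to the disc.

>>> {"fn": "step_arm", "kwargs": {
  "increments": [
    [[-4,-0.1,0],[0,0,0],10],
    [[-9.5,-0.2,0],[0,0,0],10],
    [[-15,-0.3,0],[0,0,0],10],
    [[-20,-0.4,0],[0,0,0],10],
    [[-24,-0.5,0],[0,0,0],10],
    [[-25.6,-0.5,0],[0,0,0],10],
    [[-25.6,-0.5,0],[0,0,0],10],
    [[-25.6,-0.5,0],[0,0,0],10]
  ]
}}

```text
time_s: 5.15
eef_pos: [571.3, -54.8, 145.2]
ee_rot: [-0.0, 0.742, 0.67, -0.0]
force: [-0.2, 0.9, 0.1]
grip_width: 0.185
grip_force: 30.3
```

```bash
python3 - <<'E'
from h import *
s=ctrl.sense(); print(s['eef_pos'],s['grip_width'],s['dq'].round(3))
c=snap('wrist','w6'); print([proj(c,p) for p in((570,-56,10),(648,-117,94))])
E
```

```text
[571.3414881  -54.83849089 145.20151423] 0.18472264584527828 [ 0.007 -0.002 -0.001 -0.002 -0.001 -0.003]
[array([283.29146462, 194.32770313]), array([418.10866326, 313.89994428])]
```

View pics/w6.png

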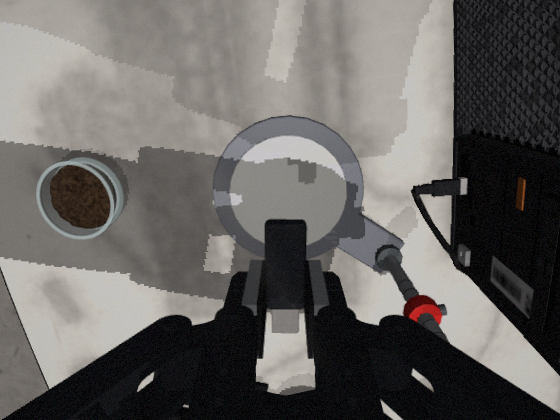

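The wrist view shows the white disc spanning u 231–346 (centre about (288.5,193)), with the ring at about (423,311) and the dish clear at left.

```bash
python3 - <<'E'
from h import *
from scipy.optimize import least_squares
c=load('w6'); print('disc',pt(c,288.5,193,10), pt(c,231,193,10),pt(c,346,193,10),pt(c,289,136,10))
im=c['img'].astype(int); m=(im[:,:,0]>140)&(im[:,:,1]<60); ys,xs=np.where(m); print('ring',xs.min(),xs.max(),ys.min(),ys.max(),xs.mean(),ys.mean())
t=load('top0'); s=load('scene0'); obs=[]
for k,(q,lo) in {'top':(t,(290,165,320,182)),'sc':(s,(315,170,340,192))}.items():
    i=q['img'].astype(int); m=(i[:,:,0]>90)&(i[:,:,0]>2.0*i[:,:,1]); u0,v0,u1,v1=lo
    w=np.zeros_like(m); w[v0:v1,u0:u1]=1; ys,xs=np.where(m&w); print(k,xs.min(),xs.max(),ys.min(),ys.max(),xs.mean(),ys.mean())
# ring silhouette-centre fits
T=(130+515.5/2.96-.5,160+39.5/2.96-.5); S=(240+354.5/4-.5,140+162.5/4-.5)
for nm,cs in {'all':[(t,T),(s,S),(c,(422.5,311))],'top+w':[(t,T),(c,(422.5,311))],'s+w':[(s,S),(c,(422.5,311))]}.items():
    r=least_squares(lambda p:np.concatenate([(proj(q,p)-o)/q['fx']*1 for q,o in cs]),[648,-117,94],x_scale=10); print(nm,r.x,[np.round(proj(q,r.x)-o,1) for q,o in cs])
go((571,-56,20))
E
```

```text
disc [574.14436615 -55.34312784  10.        ] [529.5347112  -50.76525031  10.        ] [618.77787681 -59.87518318  10.        ] [578.88676514 -11.52250331  10.        ]
ring 409 441 304 323 426.24920127795525 312.0
top 300 307 170 176 303.10714285714283 173.85714285714286
sc 324 332 177 182 328.14285714285717 179.6
all [ 651.59659682 -117.02687763   91.59367214] [array([-0.1, -1.1]), array([-0.6,  0.5]), array([0. , 0.1])]
top+w [ 651.53458947 -116.96190448   91.54683593] [array([-0.1, -1. ]), array([-0.1,  0. ])]
s+w [ 651.67877904 -117.04402696   91.5744069 ] [array([-0.6,  0.5]), array([0.1, 0.1])]
shift [-0.13 -0.02 12.53] turn [0. 0. 0.] tool y yaw -5.8
```

>>> {"fn": "step_arm", "kwargs": {
  "increments": [
    [[-0.03,0.25,4],[0,0,0],10],
    [[-0.03,0.25,8],[0,0,0],10],
    [[-0.03,0.25,11],[0,0,0],10],
    [[-0.03,0.25,12.5],[0,0,0],10],
    [[-0.03,0.25,13],[0,0,0],10],
    [[-0.03,0.25,13.2],[0,0,0],10],
    [[-0.03,0.25,13.3],[0,0,0],10],
    [[-0.03,0.25,13.3],[0,0,0],10]
  ]
}}

```text
time_s: 6.2
eef_pos: [574.0, -56.8, 13.0]
ee_rot: [0.0, 0.742, 0.67, 0.0]
force: [1.0, -0.1, -0.2]
grip_width: 0.186
grip_force: 30.3
```

>>> {"fn": "step_arm", "kwargs": {
  "increments": [
    [[0,0,0.1],[0,0,0],10],
    [[0,0,0.14],[0,0,0],10],
    [[0,0,0.14],[0,0,0],10],
    [[0,0,0.14],[0,0,0],30],
    [[0,0,0.14],[0,0,0],40],
    [[0,0,0.1],[0,0,0],40],
    [[0,0,-2],[0,0,0],40],
    [[0,0,-5],[0,0,0],40]
  ]
}}

```text
time_s: 7.2
eef_pos: [573.2, -56.6, 62.4]
ee_rot: [-0.001, 0.742, 0.67, -0.0]
force: [0.9, 0.1, 0.1]
grip_width: 0.401
grip_force: 0.0
```

>>> {"fn": "step_arm", "kwargs": {
  "increments": [
    [[0,0,-4],[0,0,0],40],
    [[0,0,-8],[0,0,0],40],
    [[0,0,-9],[0,0,0],40],
    [[0,0,-9],[0,0,0],40],
    [[0,0,-9],[0,0,0],40],
    [[0,0,-9],[0,0,0],40]
  ]
}}

```text
time_s: 7.95
eef_pos: [573.3, -56.6, 151.3]
ee_rot: [-0.001, 0.742, 0.67, -0.001]
force: [0.5, 0.6, -0.3]
grip_width: 0.401
grip_force: 0.0
```

```bash
python3 - <<'E'
from h import *
s=ctrl.sense(); print(s['eef_pos'],s['force'],s['joints'])
snap('wrist','w7')
# handle: mid & yaw; tool y across the handle
go((470,-251,145),70)
E
```

```text
[573.33263217 -56.58939249 151.34287737] [ 0.47586997  0.58646304 -0.34527294] [-3.01651919e-01  4.95384246e-01  1.44735666e+00  7.27825148e-06
  1.20092170e+00 -1.99181832e-01]
alts [array([ -0.1,  -0.1, -75.9]), array([-1.000e-01,  1.000e-01,  1.041e+02])]
shift [-20.39  -8.3    0.66] turn [ -0.1  -0.1 -75.9] tool y yaw -5.9
```

View pics/w7.png

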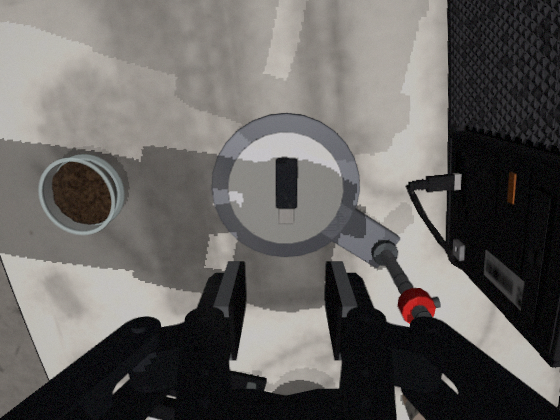

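The stick lies flat in the middle of the disc, body (286,157)–(286,208) and plug at (286,216). The fingers are clear of it. Next I go above the loupe.

>>> {"fn": "step_arm", "kwargs": {
  "increments": [
    [[-1,-0.5,-0.5],[0,0,-8],50],
    [[-4,-1.5,-0.5],[0,0,-18],50],
    [[-8,-3,-0.5],[0,0,-28],50],
    [[-12,-4.7,-0.5],[0,0,-38],50],
    [[-15,-6,-0.5],[0,0,-48],50],
    [[-18,-7.2,-0.5],[0,0,-58],50],
    [[-20,-8,-0.5],[0,0,-67],50],
    [[-20.4,-8.1,-0.5],[0,0,-75],50]
  ]
}}

```text
time_s: 9.0
eef_pos: [471.6, -252.5, 157.1]
ee_rot: [-0.0, 0.18, 0.984, 0.0]
force: [-0.8, -0.5, -0.3]
grip_width: 0.498
grip_force: 0.0
```

>>> {"fn": "step_arm", "kwargs": {
  "increments": [
    [[0,0,0],[0,0,0],50],
    [[0,0,0],[0,0,0],50],
    [[0,0,0],[0,0,0],50],
    [[0,0,0],[0,0,0],50]
  ]
}}

```text
time_s: 9.5
eef_pos: [472.4, -251.1, 157.5]
ee_rot: [-0.0, 0.181, 0.983, -0.0]
force: [0.5, 0.3, -1.4]
grip_width: 0.497
grip_force: 0.0
```

```bash
python3 - <<'E'
from h import *
c=load('w7'); print('plug',pt(c,286.5,215.5,14.5),'stick mid',pt(c,286,190,18),'body',pt(c,286,157,18))
im=c['img'].astype(int)
s=ctrl.sense(); print(s['eef_pos'],s['dq'].round(3),s['joints'])
c=snap('wrist','w8'); im=c['img']
print('pred handle ends, lens',[proj(c,p).round(0) for p in((472,-252,48),(519,-268,48),(425,-236,48),(561,-284,45))])
g=cv2.cvtColor(im,cv2.COLOR_RGB2GRAY)
k=cv2.HoughCircles(cv2.medianBlur(g,3),cv2.HOUGH_GRADIENT,1,40,param1=80,param2=25,minRadius=30,maxRadius=75)
print(k)
m=(g<45).astype(np.uint8); n,l,st,ce=cv2.connectedComponentsWithStats(m); print([(st[i].tolist(),ce[i].round(0).tolist()) for i in range(1,n) if st[i][4]>150])
sm=cv2.resize(g,(56,42),interpolation=cv2.INTER_AREA)
print('\n'.join(''.join(' .:-=+*#%@'[9-min(9,v//22)] for v in r) for r in sm))
E
```

```text
plug [572.46857463 -75.96117641  14.5       ] stick mid [574.32778761 -53.99063945  18.        ] body [576.95822999 -28.43920828  18.        ]
[ 472.41159517 -251.12054903  157.47376244] [-0.003 -0.001 -0.    -0.001  0.001 -0.003] [-7.07701401e-01  4.03011471e-01  1.57220182e+00 -2.75966543e-05
  1.16639688e+00 -1.91394711e+00]
pred handle ends, lens [array([285., 203.]), array([287., 265.]), array([282., 132.]), array([287., 314.])]
[[[543.5 221.5  74.4]
  [289.5 298.5  44.9]
  [523.5  18.5  41.3]
  [533.5 298.5  41.1]]]
[([527, 5, 24, 23, 182], [539.0, 15.0]), ([256, 121, 58, 147, 6432], [286.0, 190.0]), ([467, 149, 68, 102, 394], [485.0, 191.0]), ([524, 205, 36, 27, 531], [543.0, 218.0]), ([0, 263, 560, 157, 42846], [291.0, 370.0]), ([464, 266, 25, 45, 157], [476.0, 288.0])]
++++++++++++++-:.....-+++++++++++++*=::::.....:++*#####*
++++++++++++-:::.....=++++*+++++++++::::.....:-++####%%*
++++++++++-:::::....==++*++++++++++=::.......:-++*#####*
++++++++-..:::.....:+++++++++++++++:........:--*++#####+
++++++-............-++++++++++++=+=.......:::--+++*###+=
++++=:.............=+++++*
[... 1382 characters left out ...]
.::--:-*+++:::..
:---::---:::::::-**@#%@*:--------*@%#@*...::::*##*-::::.
=--::-----::--::-#@@%#@+:-:----:-+@%%@@*...:::=##*:::::=
-::::------#@@*=*@@@@@@-:-::::::--@@@@@@+-+@@%-:=#=::-##
--:------=@@@@@@@@@@@@@::-=:::-=::%@@@@@@@@@@@@=.-#==%%@
--------+@@@@@@@@@@@@@#.::-===-:::#@@@@@@@@@@@@@*:*#%@@@
-**=---*@@@@@@@@@@@@@@+..::--:::::+@@@@@@@@@@@@@@%@%%@@@
%@@%--%@@@@@@@@@@@@@@@:....:.:..:::@@@@@@@@@@@@@@@@#%%%@
%@@@*%@@@@@@@@@@@@@@@@-........-==-@@@@@@@@@@%@@@@@@@##%
%%@@@@@@@@#%@@@@%@@@@@+:::....-*##+@@@@@%%@@@%*@@@@@@%%%
%%%@@@@@@@%@@@@+=@@@@@@@@@%*+*%@@@@@@@@@==@@@@%@@@@@@@%%
@@@@@@@@@@@@@@#-=@@@@@@@@@@@@@@@@@@@@@@@=:*@@@@@@@@@@@@@
@@@@@@@@@@@@@%---@@@@@@@@@@@@@@@@@@@@@@@=::#@@@@@@@@@@@@
```

```bash
python3 - <<'E'
from h import *
c=load('w8'); g=cv2.cvtColor(c['img'],cv2.COLOR_RGB2GRAY)
for v in list(range(125,285,12)): print(v,' '.join(str(x) for x in g[v,240:336:2]))
print('col'); 
for u in (270,286,300): print(u,' '.join(str(x) for x in g[100:380:3,u]))
E
```

```text
125 109 111 112 110 113 111 109 110 2 22 20 19 19 22 24 21 20 17 18 17 24 20 18 19 11 18 19 11 19 18 22 18 17 19 25 14 10 62 87 88 88 93 95 100 101 102 106 105
137 181 183 181 181 184 183 185 184 74 19 27 66 68 68 67 67 43 6 8 11 11 17 12 8 9 16 6 7 24 61 66 64 69 66 49 15 9 71 77 76 80 89 95 91 93 93 95 169
149 171 176 178 179 180 181 183 185 144 33 176 187 185 133 177 172 48 27 41 46 38 43 42 37 14 28 16 2 7 68 90 103 103 127 122 71 11 79 102 107 107 106 105 102 96 161 156 147
161 88 90 89 96 100 103 107 108 86 13 19 13 13 21 17 15 6 25 40 39 40 40 43 42 43 39 47 36 17 10 6 9 13 17 11 12 13 71 111 108 110 109 136 171 181 178 176 171
173 101 95 93 92 90 90 93 96 96 9 14 17 22 19 13 20 9 16 23 21 27 32 32 37 42 38 43 35 16 12 11 2 4 10 3 15 10 95 112 111 144 186 181 181 181 183 182 184
185 109 107 108 105 100 105 101 97 98 34 19 20 18 17 17 12 9 20 21 21 12 21 9 21 20 14 8 8 12 11 8 14 2 10 16 6 3 79 90 88 86 90 90 89 88 88 141 165
197 107 110 109 110 109 108 107 108 109 74 13 17 20 18 17 15 13 5 17 20 2 18 20 7 13 9 12 7 2 8 6 6 14 7 8 16 3 79 89 90 87 89 88 90 90 90 165 163
209 99 
[... 1381 characters left out ...]
166 171 171 171 171 172 133 82 148 138 146 147 158 163 169 175 180 182 182 182 180
286 90 94 96 99 102 101 107 63 20 21 66 84 18 9 10 24 21 47 46 42 43 45 44 46 39 46 20 9 21 15 14 13 15 17 11 9 10 5 14 13 12 4 12 15 7 8 16 15 4 6 20 13 5 14 16 13 87 92 92 88 92 92 87 143 144 145 143 138 141 141 141 138 136 143 170 168 167 169 170 169 162 116 131 138 147 149 161 174 180 179 181 185 181 182
300 92 86 88 90 89 87 93 44 20 12 4 29 62 99 100 106 98 5 16 8 2 0 2 11 7 16 12 4 0 14 13 4 4 11 8 16 13 14 7 3 10 14 11 10 16 66 67 65 66 98 97 96 137 151 131 79 82 82 82 84 54 54 157 141 141 142 142 141 142 139 138 141 137 159 166 170 170 168 167 168 129 62 147 149 158 165 172 175 169 173 182 180 180 183
```

```bash
python3 - <<'E'
from h import *
c=load('w8')
a,b=pt(c,284.3,149,48),pt(c,286.3,257,48); d=b-a; print(a,b,np.degrees(np.arctan2(d[1],d[0])))
print('ends',pt(c,284,131,48),pt(c,286.5,267,48), 'lens near/far',pt(c,286.5,286,45),pt(c,286.5,344,45))
yaw=np.degrees(np.arctan2(d[1],d[0]))
go((472,-251,22),yaw+90)
E
```

```text
[ 436.11634207 -238.46417807   48.        ] [ 512.2001531  -266.02742898   48.        ] -19.914177756963916
ends [ 424.67594714 -234.29533248   48.        ] [ 520.04750396 -268.85816269   48.        ] lens near/far [ 536.9403419  -275.28331081   45.        ] [ 588.52138929 -294.9374491    45.        ]
alts [array([-0., -0., -1.]), array([ -0.,   0., 179.])]
shift [ 0.04  0.   13.55] turn [-0. -0. -1.] tool y yaw 69.1
```

>>> {"fn": "step_arm", "kwargs": {
  "increments": [
    [[0.05,0,4],[0,0,-1],50],
    [[0.05,0,8],[0,0,-1],50],
    [[0.05,0,11.5],[0,0,-1],50],
    [[0.05,0,13],[0,0,-1],50],
    [[0.05,0,13.5],[0,0,-1],50],
    [[0.05,0,13.5],[0,0,-1],50],
    [[0.05,0,13.5],[0,0,-1],50],
    [[0.05,0,13.5],[0,0,-1],50]
  ]
}}

```text
time_s: 10.55
eef_pos: [472.1, -251.4, 23.2]
ee_rot: [0.001, 0.173, 0.985, -0.0]
force: [0.5, 0.5, 0.3]
grip_width: 0.5
grip_force: 0.0
```

>>> {"fn": "step_arm", "kwargs": {
  "increments": [
    [[0,0,0],[0,0,0],30],
    [[0,0,0],[0,0,0],10],
    [[0,0,0],[0,0,0],10],
    [[0,0,0],[0,0,0],10],
    [[0,0,0],[0,0,0],10],
    [[0,0,0],[0,0,0],10]
  ],
  "squeeze": 60
}}

```text
time_s: 11.3
eef_pos: [472.0, -251.3, 22.9]
ee_rot: [0.0, 0.172, 0.985, -0.0]
force: [-0.5, 0.4, 5.6]
grip_width: 0.196
grip_force: 59.1
```

>>> {"fn": "step_arm", "kwargs": {
  "increments": [
    [[0,0,-0.5],[0,0,0],10],
    [[0,0,-1.5],[0,0,0],10],
    [[0,0,-3],[0,0,0],10],
    [[0,0,-5],[0,0,0],10],
    [[0,0,-7],[0,0,0],10],
    [[0,0,-8],[0,0,0],10],
    [[0,0,-8],[0,0,0],10],
    [[0,0,-8],[0,0,0],10]
  ]
}}

```text
time_s: 12.3
eef_pos: [471.5, -250.9, 101.9]
ee_rot: [-0.001, 0.173, 0.985, 0.0]
force: [0.0, -1.4, -1.6]
grip_width: 0.197
grip_force: 58.5
```

```bash
python3 - <<'E'
from h import *
s=ctrl.sense(); print(s['eef_pos'],s['force'],s['wrist_torque'],s['grip_width'],s['grip_force'])
c=snap('wrist','w9'); g=cv2.cvtColor(c['img'],cv2.COLOR_RGB2GRAY)
for v in (150,180,200,220,240,255): print(v,' '.join(str(x) for x in g[v,240:336:2]))
for u in (286,): print(u,' '.join(str(x) for x in g[60:380:3,u]))
p=s['eef_pos']; y=np.radians(-19.9); ex=np.array([np.cos(y),np.sin(y),0])
for z in (16.0,18.1,20): print([proj(c,p+[0,0,z+h]+ex*k).round(1) for k,h in((50,7),(-50,7),(63,4),(129,4))])
go((571.8-96*ex[0],-76.2-96*ex[1],p[2]),70.1)
E
```

```text
[ 471.53468092 -250.91940895  101.89200099] [ 0.02168748 -1.40852192 -1.57588356] [-0.03107172  0.00561175  0.02162071] 0.19735984856437377 58.52069556713104
150 176 145 150 123 128 98 20 21 44 73 76 71 71 77 77 77 71 74 74 77 75 72 73 78 78 75 76 73 76 73 76 76 74 73 77 76 74 65 22 10 9 89 86 82 84 85 81 83
180 106 111 112 111 117 122 28 20 24 19 13 21 53 76 83 88 94 97 101 101 101 109 111 110 105 104 99 91 89 86 81 73 59 34 16 14 14 18 15 13 56 96 91 92 96 96 94 96
200 112 110 110 107 106 102 56 21 17 19 1 15 15 21 12 20 14 13 15 17 17 15 18 17 21 19 21 19 19 21 14 14 13 15 13 13 7 14 20 10 82 102 100 96 98 96 98 101
220 119 120 118 120 120 119 90 25 26 15 20 23 27 30 39 38 36 39 37 38 37 34 34 36 31 26 33 40 10 18 11 16 18 12 5 18 13 13 11 5 98 96 96 98 98 97 96 100
240 117 115 114 114 116 117 119 35 27 29 26 14 18 27 19 18 11 20 16 18 16 10 14 16 19 20 18 11 10 0 21 9 10 11 15 8 12 20 14 56 98 99 95 96 99 183 180 182
255 105 106 104 101 99 101 103 38 33 30 29 26 24 28 20 22 17 16 24 23 14 11 8 5 14 11 12 14 16 12 5 8 9 2 14 3 15 10 13 74 96 93 177 176 179 178 179 176
286 96 103 101 101 105 106 106 103 99 97 97 92 97 102 101 101 107 110 112 115 112 118 119 111 17 15 18 23 14 73 78 120 156 147 148 146 49 49 59 83 110 98 91 2 17 14 12 21 12 10 19 11 25 36 37 37 32 15 11 18 16 5 7 16 0 5 5 15 12 14 8 9 21 14 18 10 19 14 9 18 16 5 15 17 7 9 6 12 6 4 2 4 12 7 7 5 13 11 4 2 9 7 14 9 11 11 9
[array([286.8, 407.9]), array([287.2, 177.3]), array([286.7, 424. ]), array([286.5, 512.4])]
[array([286.8, 411.8]), array([287.2, 178.7]), array([286.7, 427.9]), array([286.5, 516.4])]
[array([286.8, 415.5]), array([287.2, 180.1]), array([286.7, 431.5]), array([286.5, 520. ])]
alts [array([ 0. , -0.1,  0. ]), array([ 1.0e-01,  0.0e+00, -1.8e+02])]
shift [6.110e+00 1.985e+01 1.000e-02] turn [ 0.  -0.1  0. ] tool y yaw 70.1
```

>>> {"fn": "step_arm", "kwargs": {
  "increments": [
    [[0.5,1.5,0],[0,0,0],10],
    [[1.5,5,0],[0,0,0],10],
    [[2.8,9,0],[0,0,0],10],
    [[4,13,0],[0,0,0],10],
    [[5.2,17,0],[0,0,0],10],
    [[5.9,19.2,0],[0,0,0],10],
    [[6.1,19.85,0],[0,0,0],10],
    [[6.1,19.85,0],[0,0,0],10]
  ]
}}

```text
time_s: 13.35
eef_pos: [481.8, -43.6, 102.4]
ee_rot: [-0.0, 0.172, 0.985, -0.0]
force: [0.1, -0.0, -1.2]
grip_width: 0.2
grip_force: 58.6
```

```bash
python3 - <<'E'
from h import *
s=ctrl.sense(); print(s['eef_pos'],s['force'],s['grip_width'],s['grip_force'])
for n in('top','scene','wrist'):
    c=snap(n,n+'10')
p=s['eef_pos']; y=np.radians(-19.9); ex=np.array([np.cos(y),np.sin(y),0]); L=p+ex*96+[0,0,18.1]; print('lens est',L)
for n in('top','scene'):
    c=load(n+'10'); b=load(n+'0')
    th=np.linspace(0,2*np.pi,12,endpoint=False); print(n,'lens px',proj(c,L),'handle end',proj(c,p+ex*50+[0,0,18.1]),proj(c,p-ex*50+[0,0,18.1]))
    d=np.abs(c['img'].astype(int)-b['img']).max(2)
    u,v=proj(c,L).astype(int)
    print('\n'.join(' '.join('%3d'%x for x in r) for r in d[v-24:v+25:2,u-32:u+34:2]))
E
```

```text
[481.81844178 -43.63614476 102.39009888] [ 0.10896451 -0.0108246  -1.16501253] 0.1998622496423985 58.61011862754822
lens est [572.08610197 -76.31258158 120.49009888]
top lens px [287.1324396  200.42368078] handle end [280.41802835 218.33864379] [265.48036535 258.19267747]
  6   8   7   9   6   5   7   9   9  10  10   6   8   6   7   8   5   8  11   6   7   8  10   8   5   5   6   8   9   7   8   6  11
 11   9   8   7   8  10   4   6   9  10   7   8   7   6   9   5   8   5   6   5   6   7   7   5   5   4   8   6   8   7   6   6   8
  8   7  11   6   5   9  10   7   6   9   9   9   6   6   5   7   8   9   6   9  10   1   5   2   3   4   7   6   7   8   7  10   7
  8   6   8   9   6   8   7   7  11  10  12   7   8   7   6   8   8   7   6   7   4   6   3   1   7   2   3  11   7  10   8   7   7
 13   8   8   6   7   7   7   7   5   5   5   6   7   6   7   8   9   6   9   8   8   4   7   4   6   2   5   5   6   4   9  10   5
 72  19   9  10   8   7   8   6   9   5   6   7  10   6   6   9   6   7   6   5   4   3   6   2   5   1   2   6   7   6   6   9   7
 64  82  41   7   8   6   9   6   9
[... 5181 characters left out ...]
   3   0   1   5   4   4   2   2   2   1
120 105 141 152 134  46   2   4   5   4   5   6   4   5   4   6   5   4   4   3   5   5   3   1   4   4   4   1   3   3   4   5   4
108  98 135 148 133  45   6   4   5   5   6   4   6   6   4   4   4   7   6   7   5   4   2   6   5   3   3   4   3   5   1   3   3
 65  86 119 136 116  29   5   4   6   5   6   5   6   5   6   5   6   5   5   3   4   4   4   4   4   5   5   4   6   6   5   1   3
 36  69  97  89  52   4   4   6   5   5   6   4   4   6   6   4   6   5   6   5   4   5   5   5   6   6   6   3   3   3   3   5   4
 11  39  46  18   1   4   5   4   5   5   5   4   3   5   4   2   5   6   5   6   5   6   8   6   6   3   7   1   3   5   5   1   3
```

```bash
python3 - <<'E'
from h import *
s=load('scene0'); c=load('scene10')
print('rest lens: obs',(240+560.5/4-.5,140+379.5/4-.5),'pred',proj(s,(562.6,-284.3,41)))
d=np.abs(c['img'].astype(int)-s['img']).max(2); m=d>28; m[:, :286]=0; m[:,330:]=0; m[:160]=0;m[190:]=0
# cut off the neck (left) using rows/cols extents
ys,xs=np.where(m); print('lens now ext',[ (v,np.where(m[v])[0].min(),np.where(m[v])[0].max()) for v in range(168,192,2) if m[v].any()])
p=np.array([481.8,-43.6,102.4]); y=np.radians(-19.9); ex=np.array([np.cos(y),np.sin(y),0]); ey=np.array([-ex[1],ex[0],0]); L=p+ex*96+[0,0,18.1]
q=np.array([proj(c,L+33*(np.cos(a)*ex+np.sin(a)*ey)+[0,0,h]) for a in np.linspace(0,6.28,60) for h in(-4,4)]); print('pred ext',q.min(0),q.max(0))
# ring / post in scene
i=s['img'].astype(int)
for v in range(158,214,2): print(v,[tuple(i[v,u]) for u in range(326,333,2)])
w=load('w6'); print('post foot w6 pred',proj(w,(651,-117,8)),'foot scene pred',proj(s,(651,-117,8)),'top',proj(s,(651,-117,141)),'ring',[proj(s,(651,-117,z)) for z in (88,92,96)])
E
```

```text
rest lens: obs (379.625, 234.375) pred [378.51812402 234.91327672]
lens now ext [(172, np.int64(291), np.int64(308)), (174, np.int64(288), np.int64(312)), (176, np.int64(286), np.int64(314)), (178, np.int64(286), np.int64(314)), (180, np.int64(286), np.int64(314)), (182, np.int64(286), np.int64(313)), (184, np.int64(286), np.int64(311)), (186, np.int64(288), np.int64(309)), (188, np.int64(286), np.int64(286))]
pred ext [283.65904521 171.97945455] [311.8916193  188.23341151]
158 [(np.int64(25), np.int64(26), np.int64(27)), (np.int64(30), np.int64(30), np.int64(29)), (np.int64(25), np.int64(27), np.int64(26)), (np.int64(24), np.int64(23), np.int64(25))]
160 [(np.int64(26), np.int64(28), np.int64(24)), (np.int64(48), np.int64(49), np.int64(48)), (np.int64(56), np.int64(56), np.int64(55)), (np.int64(36), np.int64(39), np.int64(37))]
162 [(np.int64(26), np.int64(26), np.int64(28)), (np.int64(61), np.int64(60), np.int64(57)), (np.int64(79), np.int64(79), np.int64(75)), (np.int64(64), np.int64(63), np.int64(62))]
164 [(np.int64(25), np.int64(24), np.int64(23)), (np.int64(32), np.int64(32), 
[... 4022 characters left out ...]
)), (np.int64(76), np.int64(75), np.int64(73)), (np.int64(161), np.int64(158), np.int64(147))]
210 [(np.int64(51), np.int64(53), np.int64(52)), (np.int64(46), np.int64(49), np.int64(49)), (np.int64(80), np.int64(79), np.int64(75)), (np.int64(151), np.int64(148), np.int64(138))]
212 [(np.int64(87), np.int64(90), np.int64(92)), (np.int64(70), np.int64(72), np.int64(74)), (np.int64(62), np.int64(63), np.int64(63)), (np.int64(103), np.int64(101), np.int64(95))]
post foot w6 pred [387.40640515 254.23525824] foot scene pred [326.10924143 209.1697166 ] top [328.19406963 162.73868252] ring [array([327.33413371, 182.01720586]), array([327.39764821, 180.5994912 ]), array([327.46138557, 179.17581852])]
```

>>> {"fn": "step_arm", "kwargs": {
  "increments": [
    [[0,0,0.7],[0,0,0],10],
    [[0,0,1.5],[0,0,0],10],
    [[0,0,2.2],[0,0,0],10],
    [[0,0,2.7],[0,0,0],10],
    [[0,0,2.85],[0,0,0],10],
    [[0,0,2.85],[0,0,0],10],
    [[0,0,2.85],[0,0,0],10],
    [[0,0,2.85],[0,0,0],10]
  ]
}}

```text
time_s: 14.5
eef_pos: [482.0, -43.8, 74.2]
ee_rot: [0.0, 0.173, 0.985, -0.0]
force: [-0.3, 0.4, -1.1]
grip_width: 0.198
grip_force: 58.6
```

```bash
python3 - <<'E'
from h import *
c=snap('scene','scene11'); s0=load('scene0'); t=snap('top','top11'); t0=load('top0')
s=ctrl.sense(); print(s['eef_pos'],s['force'],s['dq'].round(4),s['grip_force'])
p=s['eef_pos']; y=np.radians(-19.9); ex=np.array([np.cos(y),np.sin(y),0]); ey=np.array([-ex[1],ex[0],0]); L=p+ex*96+[0,0,18.1]; print('lens',L)
for n,a,b in(('scene',c,s0),('top',t,t0)):
    q=np.array([proj(a,L+33*(np.cos(k)*ex+np.sin(k)*ey)+[0,0,h]) for k in np.linspace(0,6.28,60) for h in(-4,4)]); print(n,'pred ext',q.min(0),q.max(0))
    d=np.abs(a['img'].astype(int)-b['img']).max(2); m=d>25; u,v=proj(a,L).astype(int)
    for r in range(v-18,v+15): print(r,''.join('#' if x else '.' for x in m[r,u-22:u+25]))
    print(u-22)
def red(i): i=i['img'].astype(int); m=(i[:,:,0]>1.6*i[:,:,1])&(i[:,:,0]>70); m[:170]=0;m[192:]=0;m[:,:318]=0;m[:,340:]=0; return np.mean(np.where(m),1)
print(red(s0),red(c))
E
```

```text
[481.99322041 -43.75876599  74.11574824] [ 0.1310394  -0.91300958 -0.9567377 ] [-0.     -0.0024  0.0008  0.0001 -0.      0.0008] 58.61026704311371
lens [572.2608806  -76.43520281  92.21574824]
scene pred ext [283.9676859  182.28549893] [311.75816062 198.87647754]
172 ...............................................
173 ...............................................
174 ...............................................
175 ...............................................
176 ...............................................
177 ...#...........................................
178 .....##........................................
179 ......#........................................
180 ...............................................
181 ............................##.................
182 .................################..............
183 #.............#####################............
184 #####.........#######################..........
185 ########.....#########################.........
186 ###########..#########################.........
187 ############..#########################........
188 
[... 2024 characters left out ...]
####....#...........
206 ##################################.#.###.......
207 ################################.##..######....
208 ################################.##..########..
209 ################################.##...#######..
210 .###############################.###.########..
211 .###################################.########..
212 ....#.##########################.#..#########..
213 ....#..#########################.##..########..
214 ..........#.######################..########...
215 .............#.####################..########..
216 ................##################...########..
217 ................#.##############.....#########.
264
[180.27419355 328.06451613] [180.25     328.078125]
```

```bash
python3 -c "
from rig import ctrl
print(ctrl.finish_job())"
```

```text
the job is handed in; nothing more can be done
None
```

I handed the job in at about 14.6 s. The stick lies flat and released on the disc, and the gripper holds the loupe still with its lens over the plug at about 92 mm, the ring's measured mid-height. The ring had not moved in the last picture, and the judge's verdict was not shown.

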